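Lid the beaker, then draw the long forceps out of the ultrasonic bath

TASK

The white beaker hanging in the ultrasonic cleaner stays in for another run: first set its loose orange lid on the beaker so that it sits fully seated and level, and let go of it. Then take the long ring-handled forceps out of the basket through the open half of the bath, rings first and tilted so the jaws slip out from under the cover, and finish still holding them in the gripper, jaws lowest, still and completely clear above the open half so that they drip back into the bath. Leave the beaker hanging in its hole and everything else on the counter where it stands.

Things in the scene. Friction and masses are not known exactly. Their poses are not given: they have to be found in the camera images.
- cleaner: Benchtop ultrasonic cleaner, fixed: stainless box 205 (x) by 365 (y) by 190 mm high, open on top. Origin: centre of its underside; z up, y along the tank, x across (control panel on the -x face). Rim at z = 190 mm, tank inside 170 (x) by 330 (y) mm. Fixed wire basket in it, inside 158 (x) by 318 (y) mm, its blue mat's top at z = 128 mm, 62 mm below the rim.
- opening (a point): Centre of the open half of the bath, at rim height (cleaner frame 0, +82.5, 190 mm); axes as the cleaner's. The opening measures 170 (x) by 165 mm (y): from the cover's edge at cleaner y = 0 to the tank's end wall.
- cover_edge (a point): Middle of the upper edge, beside the opening, of a fixed metal cover plate (cleaner frame 0, 0, 194 mm; axes as the cleaner's). The plate, 4 mm thick, lies on the rim over the half of the tank with cleaner y below 0, and has a round 70 mm hole at cleaner (0, -100 mm) for the beaker.
- beaker: White plastic beaker, loose, 160 g, hanging upright in the cover's hole on its black rubber collar (about 41 mm radius). 80 mm high; rim 31 mm outer, 28 mm inner radius. It stands 46 mm above the cover's top and reaches 34 mm below it. Origin: centre of its underside, z up.
- beaker_rim (a point): Centre of the beaker's mouth, at rim height (80 mm above the beaker's underside).
- lid: The beaker's loose orange lid, about 45 g, plug down on the counter left of the cleaner; it, a white cup and an amber pot share three places. From below: plug of radius 24 mm, 6 mm high (4 mm loose in the beaker); disc of radius 37 mm, 4 mm thick, to rest on the rim; knob 20 mm wide, from z = 10 to 30 mm (its top 4 mm look 25 mm). Origin: centre of the plug's underside, z up.
- lid_seat (a point): Centre of the lid's disc underside (6 mm above the lid's origin): lies at beaker_rim when seated.
- lid_knob (a point): On the lid's axis at mid-height of the knob, 21 mm above the lid's origin: where to grip.
- forceps: Long steel sponge forceps locked shut, one rigid piece, about 95 g, 250 mm long, 7 mm thick, flat on the mat along the tank, jaws under the cover, rings in the open half. Origin: mid-length, on the underside (balances about there); x from jaws to rings, z up. Shanks 12.4 mm wide from x = -15 to 88 mm; rings, 65 mm wide over both, x = 92 to 125; jaws 20 mm wide, x = -97 to -125.
- forceps_grip (a point): On the shanks at mid-thickness, 50 mm from the origin towards the rings (75 mm from the ring end): a good place to grip, across the shanks.
- forceps_tip (a point): The jaw end of the forceps (x = -125 mm), at mid-thickness.
- forceps_rings (a point): The ring end of the forceps (x = +125 mm), at mid-thickness.
- med_cup: Bystander: white cup, 64 mm wide, 62 mm high. Origin: centre of its underside.
- pot: Bystander: small amber pot with white cap, 52 mm wide, 45 mm high. Origin: centre of its underside.
- sharps: Bystander: yellow sharps container with red top, 120 mm wide, 186 mm high. Origin: centre of its underside.
- tub: Bystander: white tub with blue top, 130 mm wide, 136 mm high. Origin: centre of its underside.
- pump: Bystander: yellow and white pump bottle, 70 mm wide, 188 mm high. Origin: centre of its underside.
- gel: Bystander: green bottle, 42 mm wide, 135 mm high. Origin: centre of its underside.
- steel_bowl: Bystander: steel bowl, 110 mm wide, 45 mm high. Origin: centre of its underside.
Things that resemble listed ones, but are neither listed nor needed, are in the scene too. Leave any red look-alike of the beaker alone. Several things have the shape of the lid; the one meant has the colours described above.

How it is judged:
By the outcome, as a careful person would: the job done as asked, in the order asked, and still so for the second after the job is handed in, while the arm keeps its last pose, push and grip.
It also fails if it takes over 61 s, if anything falls off the work surface, if the arm or the gripper's body presses on something with over 40 N, if the wrist force passes 120 N, or if a joint passes its speed limit or range.

ROBOT

A 6-joint arm with a two-finger parallel gripper is mounted at the origin on the work surface. World frame = base frame: x ahead of the robot, y to its left, z up, the work surface at z = 0. Lengths are in m, angles in rad, forces in N, time in s.
With the tool pointing down it reaches from about 0.275 to 0.825 m from the base axis. Payload 4.9 kg.
Tool frame: the origin (TCP) lies midway between the tips of the shut fingers; the grasp point (between the pads) lies 19 mm behind it (bot.grip_depth is the distance from the TCP to the grasp point, in m); y points along the fingers, x is the direction in which the jaws open and shut, and the axes are right-handed (so a half turn about y gives the same grasp; the last joint's range is limited). The gripper opens to 85 mm and grips with 20 to 120 N. Pads are 22 mm wide; open, the fingers measure 114 mm over their backs; the gripper's body (76 mm by 85 mm) begins 54 mm behind the grasp point. The pads swing forward as they close: fully open they stand 13 mm farther back than shut.
Start: joints at [-1.446, 0.326, -0.193, 1.052, 0, 1.437], TCP at [0.141, -0.532, 0.231] pointing down, gripper open.
Joint ranges: [-2.65, 2.65], [-0.97, 1.79], [-1.3, 1.35], [-1.93, 2.1], [-1.47, 1.37], [-3.14, 3.14]. Speed limits (rad/s): [2.57, 2.57, 3.14, 3.14, 3.14, 3.14].

INTERFACE

Orientations are given as a unit quaternion [w, x, y, z].
In Python, from cell import bot gives the robot as it stands. Calls block until the motion is done:
- bot.move_pose(position, orientation): joint-space move of the TCP to a pose.
- bot.move_linear(position, speed=0.15, rotation=None, until_force=None): straight line of the TCP; rotation=None keeps the orientation; speed is the mean speed in m/s. With until_force (N) it stops when the force on the tool has changed by that much, and returns True; else False.
- bot.goto_joints(angles): joint-space move.
- bot.set_gripper(opening, grasp_force=None): opening from 0.0 (shut) to 1.0 (fully open); grasp_force is the grip in N (None keeps the last); returns when the fingers have stopped.
- bot.wait(seconds).
- bot.solve_ik(position, orientation): joint angles nearest the present ones, or None.
- bot.camera(name): name is "scene" or "top" or "wrist"; returns the picture (480x640x3 uint8, red, green, blue); there is no depth.
- bot.calibration(name): a dict with "mtx" (3x3 intrinsics, pixels), "extrinsics" (4x4, takes a point from world to camera coordinates); the wrist camera has in their place "hand_eye" (4x4, takes a point from camera to tool coordinates, whose origin is the TCP and whose axes are the tool frame's). Camera axes: x right, y down, z forward; pixel columns grow to the right and rows downward; lengths in m; the calibration is good to about 2 mm. A picture is of the moment at which its call begins: read the wrist's pose just before it. calibration takes no time and is no camera call.
A pose or a line that the arm cannot do raises bot.PlanningError and nothing moves.
- bot.close_job(): hands the job in, once; it reports no verdict.
Trained networks look in the newest picture that a camera, given by its name, has taken for a name from the list of things; names that differ only in an ending like _2 or _b are one class to them, and where a whole thing is asked for, a point or a joint stands for the part that bears it (a point fixed in the world has none). Each returns a list of dicts, best first, with "confidence" (0 to 1); they miss things now and then, are a little off and sometimes report something else, mostly with a low value. They report only what shows in the picture. A call takes as long as a camera call. They do not tell look-alikes from the thing itself.
- bot.search_frame(camera, thing): "bbox" ([left, top, width, height] in pixels, round what is visible of it).
Readings, each from a call of its own:
- bot.read_clock(): time.
- bot.read_joint_positions(): joint angles.
- bot.read_joint_vel(): joint speeds.
- bot.read_joint_efforts(): joint torques, N m.
- bot.read_position(): TCP position.
- bot.read_tool_rot(): TCP orientation.
- bot.read_ft_force(): force on the tool from outside, world axes, zero at the start.
- bot.read_moment(): the same for the moment, N m.
- bot.read_gripper_width(): opening from 0.0 (shut) to 1.0 (fully open).
Only numpy, scipy, OpenCV 4.12 (cv2) and the standard library are available. Lean on these libraries where they do the work, as an engineer would, in place of code of your own. Each camera call takes 0.05 s, during which the arm holds its last target. There are 200 camera calls.

## Working session

There is one attempt and no reset: what is moved stays moved. The work goes in short steps, each a Python script; the robot and the scene stay as the last script left them, time stands still between calls to the robot, and variables do not carry over. Pictures are saved under pics/ and viewed, about 8 in all and at most 12, crops included, and the job is handed in when it is done.

```bash
ls; mkdir -p pics
python3 - <<'E'
from cell import bot
import cv2, numpy as np
for n in ["scene","top"]:
    im=bot.camera(n); cv2.imwrite(f"pics/{n}0.png",im[:,:,::-1])
    c=bot.calibration(n); print(n,c["mtx"].round(1).tolist(),np.array(c["extrinsics"]).round(3).tolist())
    for t in ["cleaner","beaker","lid","forceps","med_cup","pot"]:
        print(t,[(np.round(d["bbox"]).tolist(),round(d["confidence"],2)) for d in bot.search_frame(n,t)][:4])
print(np.array(bot.calibration("wrist")["hand_eye"]).round(4).tolist(),bot.calibration("wrist")["mtx"].round(1).tolist(),bot.read_tool_rot(),bot.read_clock(),bot.grip_depth)
E
```

```text
pics
scene [[595.7, 0.0, 320.2], [0.0, 595.7, 242.4], [0.0, 0.0, 1.0]] [[-0.608, 0.794, 0.017, 0.336], [0.518, 0.413, -0.749, -0.176], [-0.602, -0.446, -0.662, 1.771], [0.0, 0.0, 0.0, 1.0]]
cleaner [([192.0, 154.0, 170.0, 162.0], 0.82)]
beaker [([259.0, 208.0, 64.0, 38.0], 0.7), ([231.0, 155.0, 35.0, 37.0], 0.68)]
lid [([473.0, 327.0, 34.0, 20.0], 0.72), ([481.0, 276.0, 31.0, 26.0], 0.7), ([258.0, 209.0, 66.0, 38.0], 0.51)]
forceps [([258.0, 209.0, 59.0, 34.0], 0.63), ([192.0, 152.0, 170.0, 160.0], 0.17)]
med_cup [([403.0, 319.0, 32.0, 38.0], 0.59)]
pot [([425.0, 295.0, 26.0, 23.0], 0.69)]
top [[524.3, 0.0, 320.0], [0.0, 524.3, 240.8], [0.0, 0.0, 1.0]] [[-0.006, -1.0, -0.002, 0.0], [-0.992, 0.006, -0.127, 0.557], [0.127, 0.001, -0.992, 1.518], [0.0, 0.0, 0.0, 1.0]]
cleaner []
beaker [([396.0, 227.0, 34.0, 33.0], 0.77), ([450.0, 268.0, 31.0, 31.0], 0.56), ([326.0, 229.0, 51.0, 22.0], 0.43)]
lid [([176.0, 267.0, 26.0, 25.0], 0.91), ([195.0, 321.0, 25.0, 21.0], 0.61)]
forceps [([326.0, 230.0, 48.0, 22.0], 0.62)]
med_cup [([216.0, 221.0, 21.0, 28.0], 0.72)]
pot [([223.0, 269.0, 18.0, 16.0], 0.61), ([177.0, 268.0, 23.0, 26.0], 0.59)]
[[1.0, -0.0008, -0.0001, -0.0008], [-0.0001, -0.3152, 0.949, -0.1432], [-0.0008, -0.949, -0.3152, 0.0803], [0.0, 0.0, 0.0, 1.0]] [[415.8, 0.0, 323.3], [0.0, 415.8, 237.7], [0.0, 0.0, 1.0]] [ 0.56033984 -0.56033422  0.43131433 -0.43129198] 0.7 0.0187
```

View pics/top0.png

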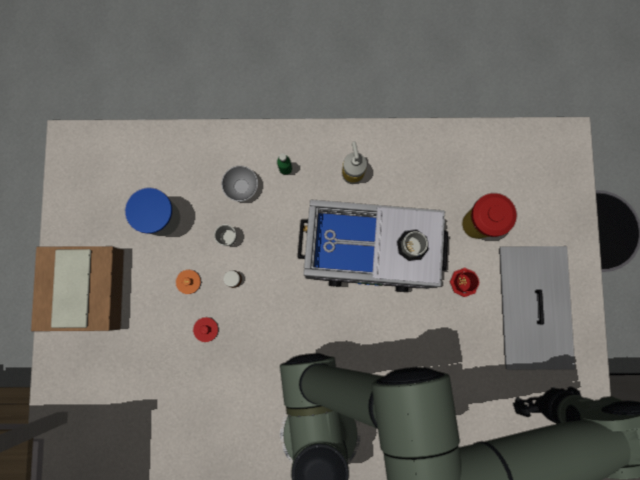

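View pics/scene0.png

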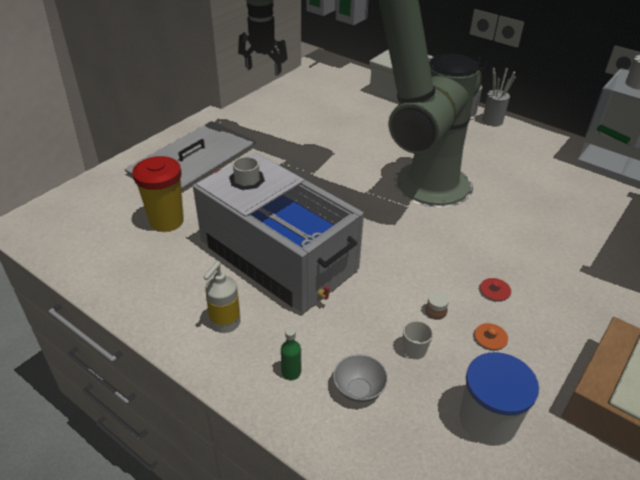

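The top view shows the orange lid at (188,281), with the red look-alike lid at (206,329). The white beaker is at (413,243) in the cover, and the red beaker look-alike is at (465,282). The forceps rings are at (329,240), with the shanks running right, under the cover edge at x≈377. In the scene view the orange lid is at (490,336), the beaker at (246,172) and the rings at (313,240).

```bash
cat > h.py <<'E'
from cell import bot
import cv2, numpy as np
from scipy.spatial.transform import Rotation as R
def P(cam):
    c=bot.calibration(cam); return np.array(c["mtx"]), np.array(c["extrinsics"])
def wristE():
    T=np.eye(4); q=np.array(bot.read_tool_rot()); T[:3,:3]=R.from_quat(q[[1,2,3,0]]).as_matrix(); T[:3,3]=bot.read_position()
    c=bot.calibration("wrist"); return np.array(c["mtx"]), np.linalg.inv(T@np.array(c["hand_eye"]))
def tri(a,ua,b,ub):
    x=cv2.triangulatePoints(a[0]@a[1][:3],b[0]@b[1][:3],np.float64(ua).reshape(2,1),np.float64(ub).reshape(2,1)); return (x[:3]/x[3]).ravel()
def onz(a,u,z):
    K,E=a; d=E[:3,:3].T@np.linalg.solve(K,[u[0],u[1],1]); o=-E[:3,:3].T@E[:3,3]; return o+d*(z-o[2])/d[2]
def proj(a,p):
    q=a[0]@(a[1]@np.r_[p,1])[:3]; return q[:2]/q[2]
def down(yaw):  # tool y down, jaws open along world direction yaw
    x=np.array([np.cos(yaw),np.sin(yaw),0]); y=np.array([0,0,-1.]); return quat(np.c_[x,y,np.cross(x,y)])
def quat(M):
    return R.from_matrix(M).as_quat()[[3,0,1,2]]
E
python3 - <<'E'
from h import *
t,s=P("top"),P("scene")
print("lid",tri(t,(188.5,281),s,(490.5,336)).round(3), onz(t,(188.5,281.5),.01).round(3))
print("beaker",tri(t,(413,243),s,(246,172)).round(3),onz(t,(413,243),.24).round(3))
for n,u in dict(cov_top=(381,207),cov_bot=(375,279),tl=(311,200),tr=(445,210),bl=(306,282),br=(444,287)).items(): print(n,onz(t,u,.19).round(3))
print("ring",onz(t,(322,241),.132).round(3),onz(t,(375,244),.132).round(3))
print("cup",onz(t,(228,235),.06).round(3),"pot",onz(t,(233,279),.045).round(3))
o=bot.read_joint_positions(); print(o)
for yaw in (0,np.pi/2,-np.pi/2,np.pi):
  for p in ([.45,.36,.25],[.53,-.17,.35]):
    print(yaw,p,bot.solve_ik(p,down(yaw)))
E
```

```text
lid [0.441 0.392 0.007] [0.44 0.39 0.01]
beaker [ 0.527 -0.247  0.217] [ 0.523 -0.242  0.24 ]
cov_top [ 0.627 -0.168  0.19 ]
cov_bot [ 0.434 -0.148  0.19 ]
tl [0.648 0.02  0.19 ]
tr [ 0.618 -0.339  0.19 ]
bl [0.427 0.034 0.19 ]
br [ 0.412 -0.329  0.19 ]
ring [ 0.544 -0.009  0.132] [ 0.534 -0.156  0.132]
cup [0.572 0.266 0.06 ] pot [0.445 0.251 0.045]
[-1.44619363e+00  3.26173166e-01 -1.92630391e-01  1.05202065e+00
 -1.68769331e-05  1.43660973e+00]
0 [0.45, 0.36, 0.25] [ 0.54667574  0.36406073 -0.08894826  1.11778734  0.          2.11747206]
0 [0.53, -0.17, 0.35] [-0.44300799  0.29235347  0.06093128  1.33937414  0.          1.12778834]
1.5707963267948966 [0.45, 0.36, 0.25] [ 0.54667574  0.36406073 -0.08894826  1.11778734  0.          0.54667574]
1.5707963267948966 [0.53, -0.17, 0.35] [-0.44300799  0.29235347  0.06093128  1.33937414  0.         -0.44300799]
-1.5707963267948966 [0.45, 0.36, 0.25] [ 0.54667574  0.36406073 -0.08894826  1.11778734  0.         -2.59491692]
-1.5707963267948966 [0.53, -0.17, 0.35] [-0.44300799  0.29235347  0.06093128  1.33937414  0.          2.69858466]
3.141592653589793 [0.45, 0.36, 0.25] [ 0.54667574  0.36406073 -0.08894826  1.11778734  0.         -1.02412059]
3.141592653589793 [0.53, -0.17, 0.35] [-0.44300799  0.29235347  0.06093128  1.33937414  0.         -2.01380432]
```

Run:
```python
from h import *
import pickle
q=down(-0.07); rec=[]
for i,p in enumerate([[.53,-.25,.38],[.53,-.10,.38],[.44,.36,.20],[.44,.40,.15]]):
    bot.move_pose(p,q); 
    a=wristE(); im=bot.camera("wrist"); cv2.imwrite(f"pics/w{i}.png",im[:,:,::-1]); rec.append(a)
    for t in (["beaker","forceps"] if i<2 else ["lid"]):
        print(i,t,[(np.round(d["bbox"]).tolist(),round(d["confidence"],2)) for d in bot.search_frame("wrist",t)][:4])
    print(bot.read_clock(), bot.read_ft_force())
pickle.dump(rec,open("rec.pkl","wb"))
im=np.vstack([np.hstack([cv2.imread(f"pics/w{i}.png") for i in (2*k,2*k+1)]) for k in (0,1)])
cv2.imwrite("pics/w_all.png",cv2.resize(im,(800,600),interpolation=cv2.INTER_AREA))
```

```text
0 beaker [([228.0, 290.0, 65.0, 58.0], 0.79), ([264.0, 149.0, 108.0, 106.0], 0.69)]
0 forceps [([318.0, 0.0, 13.0, 67.0], 0.91)]
2.675 [0.4452039  0.51005895 0.27134784]
1 beaker [([284.0, 321.0, 92.0, 102.0], 0.8), ([246.0, 428.0, 44.0, 16.0], 0.69)]
1 forceps [([297.0, 87.0, 72.0, 171.0], 0.66), ([363.0, 425.0, 84.0, 52.0], 0.44)]
3.475 [-1.08385114 -0.57238968 -0.2929763 ]
2 lid [([274.0, 115.0, 91.0, 96.0], 0.75)]
5.4 [ 0.03392335 -0.00207186 -0.5985533 ]
3 lid [([97.0, 265.0, 97.0, 86.0], 0.73), ([273.0, 175.0, 106.0, 105.0], 0.56)]
5.8667 [-0.88799078  0.0211357  -0.00744743]
```

View pics/w_all.png

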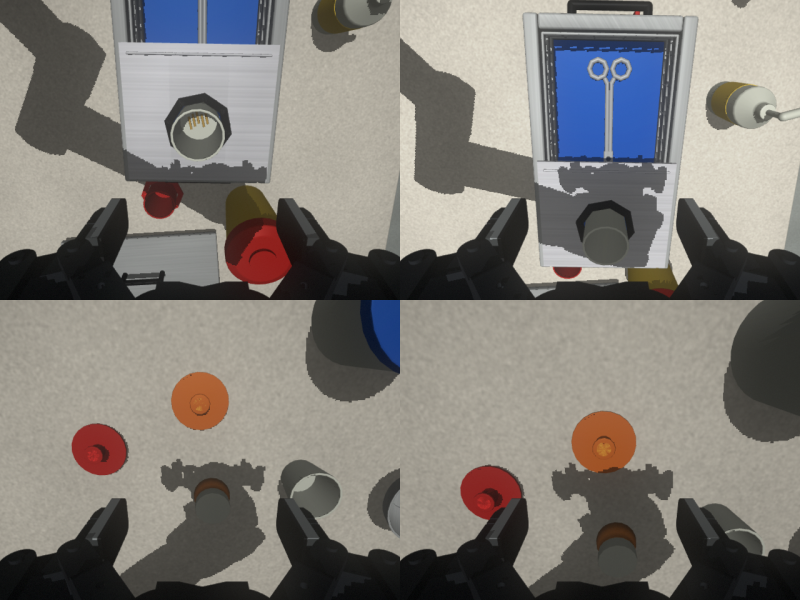

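The two upper wrist pictures show the beaker rim at about (315,213) in w0 and (328,379) in w1. In w1 the rings are at (337,110), and the shank runs straight down to the cover edge at row ~258. The lower two show the orange lid at about (319,162) in w2 and (325,228) in w3. The red lid sits beside it.

```bash
cat > m.py <<'E'
from h import *
import pickle
rec=pickle.load(open("rec.pkl","rb"))
I=[cv2.imread(f"pics/w{i}.png") for i in range(4)]
c=[]
for i in (2,3):
    hsv=cv2.cvtColor(I[i],cv2.COLOR_BGR2HSV); m=cv2.inRange(hsv,(7,120,60),(18,255,255))
    cs,_=cv2.findContours(m,cv2.RETR_EXTERNAL,cv2.CHAIN_APPROX_NONE); k=max(cs,key=cv2.contourArea)
    e=cv2.fitEllipse(cv2.convexHull(k)); c.append(e[0]); print("lid",i,e, onz(rec[i],e[0],.01).round(4))
print("lid tri",tri(rec[2],c[0],rec[3],c[1]).round(4))
# rim: maximise edge strength along projected circles
def rimfit(ids,x0,r):
    G=[]
    for i in ids:
        g=cv2.GaussianBlur(cv2.cvtColor(I[i],cv2.COLOR_BGR2GRAY).astype(np.float32),(0,0),1.0); G.append(np.hypot(cv2.Sobel(g,5,1,0),cv2.Sobel(g,5,0,1)))
    th=np.linspace(0,2*np.pi,120,endpoint=False)
    def s(x):
        v=[]
        for i,g in zip(ids,G):
            for rr in r:
                p=np.array([proj(rec[i],[x[0]+rr*np.cos(t),x[1]+rr*np.sin(t),x[2]]) for t in th]).astype(np.float32)
                v.append(np.minimum(cv2.remap(g,p[:,0].copy(),p[:,1].copy(),1),120).mean())
        return -np.mean(v)
    from scipy.optimize import differential_evolution as de
    o=de(s,[(a-.02,a+.02) for a in x0[:2]]+[(x0[2]-.02,x0[2]+.02)],maxiter=25,popsize=8,seed=1); return o.x,o.fun
for ids in ([0],[0,1]):
    x,f=rimfit(ids,onz(rec[0],(315,213),.24),(.031,.028)); print("rim",ids,x.round(4),f)
hsv=cv2.cvtColor(I[1],cv2.COLOR_BGR2HSV); m=(hsv[:,:,1]<110)&(hsv[:,:,2]>90)
roi=np.zeros(m.shape,bool); roi[85:250,265:420]=True; m&=roi
n,l,st,ce=cv2.connectedComponentsWithStats(m.astype(np.uint8)); k=1+np.argmax(st[1:,4]); print("forceps comp",st[k],ce[k])
ys,xs=np.nonzero(l==k)
for r in (150,180,210,235): 
    u=xs[ys==r]; print(r,u.min() if len(u) else None,u.max() if len(u) else None, onz(rec[1],(u.mean(),r),.1315).round(4) if len(u) else None)
t=ys.min(); print("ringend",onz(rec[1],(xs[ys<t+40].mean(),t),.1315).round(4))
v=I[0].copy(); 
for j,i in enumerate((0,1)):
    v=I[i]
    for r in (.031,.028):
        p=np.array([proj(rec[i],[x[0]+r*np.cos(t),x[1]+r*np.sin(t),x[2]]) for t in np.linspace(0,6.28,60)]); cv2.polylines(v,[np.round(p*8).astype(int).reshape(-1,1,2)],True,(0,0,255),1,cv2.LINE_AA,3)
cv2.imwrite("pics/chk.png",np.hstack([cv2.resize(I[0][120:280,220:420],(400,320)),cv2.resize(I[1][80:440,220:440],(400,654))[:320] if 0 else cv2.resize(I[1][290:450,220:420],(400,320))]))
E
python3 m.py
```

```text
lid 2 ((319.5362854003906, 161.2241973876953), (91.49288177490234, 92.55036926269531), 165.7974090576172) [0.4397 0.3946 0.01  ]
lid 3 ((325.637451171875, 227.2138671875), (98.86836242675781, 103.10211944580078), 89.53276824951172) [0.4396 0.3948 0.01  ]
lid tri [0.4396 0.3944 0.0088]
rim [0] [ 0.5228 -0.2482  0.2365] -102.0033187866211
rim [0, 1] [ 0.5232 -0.2471  0.2417] -77.33195495605469
forceps comp [ 299   91   73  159 3093] [334.2780472  151.11703847]
150 328 341 [ 0.5422 -0.0638  0.1315]
180 328 340 [ 0.54   -0.0918  0.1315]
210 328 339 [ 0.5377 -0.1211  0.1315]
235 327 339 [ 0.5356 -0.1466  0.1315]
ringend [ 0.5457 -0.0123  0.1315]
```

View pics/chk.png

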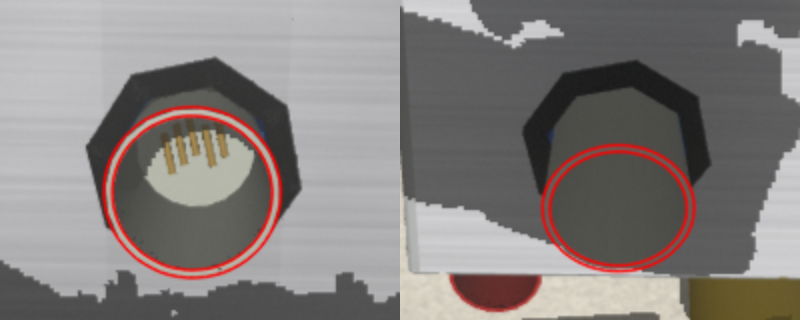

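The projected rim circles lie right on the beaker rim in both views: rim at (0.523,-0.2475,0.240), which matches the expected height. The lid is at (0.4396,0.3946), with its disc triangulated at z≈0.009. Now I'll grip the lid.

Run:
```python
from h import *
q=down(-0.08)
bot.set_gripper(0.5,40)
bot.move_pose([.4396,.3946,.08],q)
print(bot.move_linear([.4396,.3946,.013],0.08,until_force=6), bot.read_position().round(4))
bot.set_gripper(0.0,40); print("w",bot.read_gripper_width())
bot.move_linear([.4396,.3946,.15],0.15)
print("w",bot.read_gripper_width(),bot.read_ft_force().round(2),bot.read_clock())
bot.move_linear([.4396,.3946,.34],0.3)
bot.move_pose([.523,-.2475,.31],q)
a=wristE(); im=bot.camera("wrist"); cv2.imwrite("pics/l0.png",im[:,:,::-1])
print(bot.read_position().round(4),bot.read_gripper_width(),bot.read_ft_force().round(2),bot.read_clock())
```

```text
False [0.44   0.3948 0.0134]
w 0.21131219273638163
w 0.21834135149954562 [ 0.24 -0.77 -1.37] 9.1333
[ 0.5234 -0.2466  0.3101] 0.21294355804375267 [-0.02  0.25 -0.28] 12.275
```

View pics/l0.png

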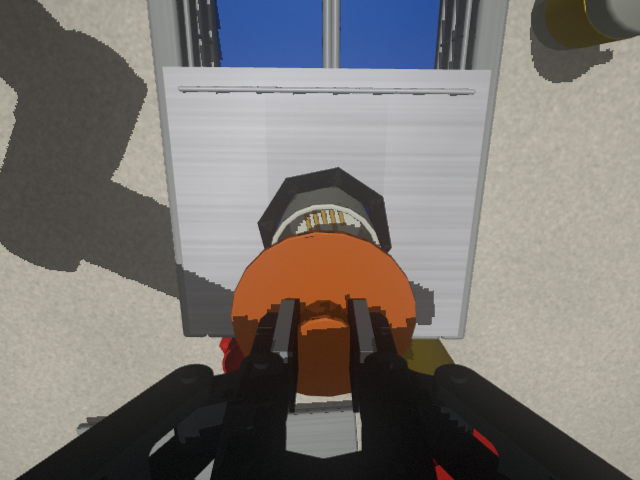

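The lid hangs level in the fingers, with its disc around (323,315). The beaker rim is behind it at (325,225).

Run:
```python
from h import *
a=wristE(); im=bot.camera("wrist")[:,:,::-1]
p=bot.read_position()
hsv=cv2.cvtColor(np.ascontiguousarray(im),cv2.COLOR_BGR2HSV); m=cv2.inRange(hsv,(5,120,50),(18,255,255))
cs,_=cv2.findContours(m,cv2.RETR_EXTERNAL,cv2.CHAIN_APPROX_NONE); k=np.vstack([c for c in cs if cv2.contourArea(c)>300])
e=cv2.fitEllipse(cv2.convexHull(k)); c=onz(a,e[0],p[2]-.003); d=c-p; print(e,"offset",d.round(4))
tgt=np.array([.523,-.2475]); d=np.clip(d,-.004,.004)
x,y=tgt-d[:2]
bot.move_linear([x,y,.275],0.1)
print(bot.move_linear([x,y,.243],0.03,until_force=4),bot.read_position().round(4),bot.read_ft_force().round(2),bot.read_clock())
```

```text
((323.1708984375, 312.3301696777344), (167.4539031982422, 183.81024169921875), 90.92481231689453) offset [-0.0009  0.0021 -0.003 ]
True [ 0.5238 -0.2493  0.2478] [-0.76  0.59  3.72] 13.6667
```

Contact came at TCP z=0.2478. A seated lid should touch at ≈0.247, while a plug resting on the rim would touch at ≈0.253, so it is seated. Releasing.

Run:
```python
from h import *
bot.set_gripper(0.5); p=bot.read_position()
bot.move_linear([p[0],p[1],.31],0.12)
q=down(-0.08)
bot.move_linear([.538,-.20,.36],0.3)
a=wristE(); im=bot.camera("wrist"); cv2.imwrite("pics/p0.png",im[:,:,::-1])
bot.move_pose([.540,-.088,.26],q)
b=wristE(); im2=bot.camera("wrist"); cv2.imwrite("pics/p1.png",im2[:,:,::-1])
s=bot.camera("scene"); 
cs=[]
hsv=cv2.cvtColor(im,cv2.COLOR_RGB2HSV); m=cv2.inRange(hsv,(5,120,50),(18,255,255))
k,_=cv2.findContours(m,cv2.RETR_EXTERNAL,cv2.CHAIN_APPROX_NONE); k=max(k,key=cv2.contourArea); e=cv2.fitEllipse(cv2.convexHull(k))
print(e,onz(a,e[0],.244).round(4),bot.read_clock(),bot.read_position())
import pickle; pickle.dump((a,b),open("rec2.pkl","wb"))
sc=cv2.resize(s[130:280,170:370,::-1],(400,300)); 
cv2.imwrite("pics/p_all.png",np.vstack([np.hstack([cv2.resize(im[:,:,::-1],(400,300)),cv2.resize(im2[:,:,::-1],(400,300))]),np.hstack([sc,cv2.resize(im[100:340,160:480,::-1],(400,300))])]))
```

```text
((308.4427185058594, 301.0418395996094), (96.43460845947266, 105.48601531982422), 91.88690185546875) [ 0.5228 -0.2487  0.244 ] 15.8917 [ 0.54104858 -0.08975903  0.26120392]
```

View pics/p_all.png

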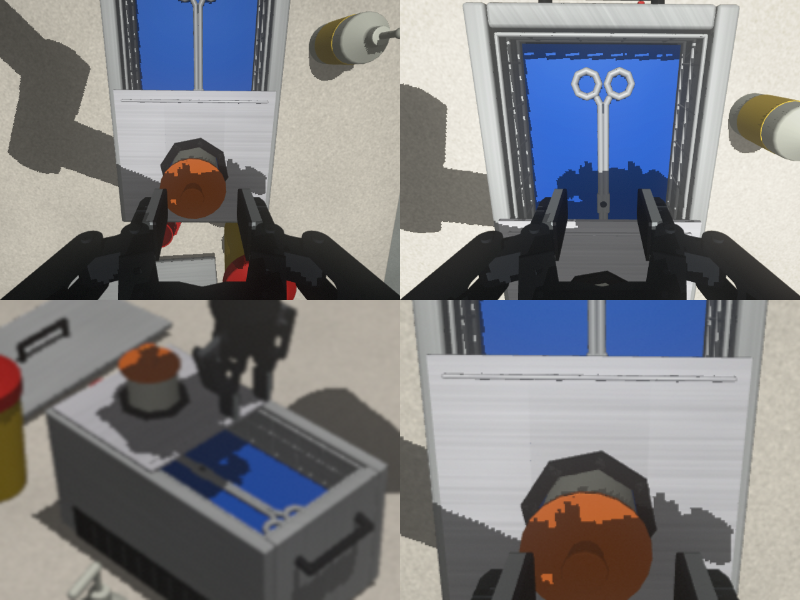

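The lid sits level on the beaker in both the scene crop and the wrist crop. Its centre measures (0.523,-0.2487), about 1 mm from the rim centre. In p1 the ring end is near (965−400,~110)·1.6 and the shanks are centred at column ~325. Next I'll triangulate the forceps from w1 and p1 and plan the extraction.

Run:
```python
from h import *
import pickle
r1=pickle.load(open("rec.pkl","rb"))[1]; r2=pickle.load(open("rec2.pkl","rb"))[1]
out=[]
for f,a,roi in (("w1",r1,(85,250,265,420)),("p1",r2,(95,330,250,400))):
    I=cv2.imread(f"pics/{f}.png"); hsv=cv2.cvtColor(I,cv2.COLOR_BGR2HSV); m=(hsv[:,:,1]<120)&(hsv[:,:,2]>60)
    z=np.zeros(m.shape,bool); z[roi[0]:roi[1],roi[2]:roi[3]]=1; m&=z
    n,l,st,ce=cv2.connectedComponentsWithStats(m.astype(np.uint8)); k=1+np.argmax(st[1:,4]); ys,xs=np.nonzero(l==k)
    t=ys.min(); w=xs[ys<t+60]
    # narrowest/shank start: first row where width<... after rings
    wid=np.array([np.ptp(xs[ys==r])+1 if (ys==r).any() else 0 for r in range(480)])
    j=next(r for r in range(t+20,480) if 0<wid[r]<wid.max()*.35)
    L,Rr=xs.min(),xs.max()
    out.append((a,[(L+Rr)/2,t+0.],[L,ys[xs==L].mean()],[Rr,ys[xs==Rr].mean()])); print(f,st[k],t,L,Rr,"neck",j)
    for rr in range(j+15,roi[1]-20,30):
        u=xs[ys==rr]; print(rr,u.min(),u.max(),onz(a,(u.mean(),rr),.1315).round(4))
    print(onz(a,[(L+Rr)/2,t],.1315).round(4))
for i in (1,2,3): print(tri(out[0][0],out[0][i],out[1][0],out[1][i]).round(4))
# plan
th0=np.deg2rad(0)
j0=bot.read_joint_positions()
```

```text
w1 [ 299   91   73  159 3117] 91 299 371 neck 130
145 328 341 [ 0.5425 -0.0593  0.1315]
175 328 340 [ 0.5403 -0.0871  0.1315]
205 328 339 [ 0.538  -0.1161  0.1315]
[ 0.5458 -0.0123  0.1315]
p1 [ 274  107  102  223 6007] 107 274 375 neck 161
176 315 333 [ 0.5423 -0.0552  0.1315]
206 316 333 [ 0.541  -0.0754  0.1315]
236 316 333 [ 0.5393 -0.0965  0.1315]
266 317 333 [ 0.5379 -0.1187  0.1315]
296 317 333 [ 0.536  -0.142   0.1315]
[ 0.5461 -0.0121  0.1315]
[ 0.5461 -0.0122  0.1235]
[ 0.5121 -0.0262  0.126 ]
[ 0.5764 -0.0306  0.137 ]
```

```bash
cat > plan.py <<'E'
from h import *
import pickle
yaw=-.0755; f=np.array([-np.sin(yaw),np.cos(yaw),0]); ex=np.array([np.cos(yaw),np.sin(yaw),0]); Z=np.array([0,0,1.])
G0=np.array([.546,-.0122,.1315])-.075*f; tip0=G0-.175*f
def pose(dy,tz,deg,d):  # dy: tip travel along f; tz tip height; d TCP ahead of grip line
    t=np.deg2rad(deg); ft=np.cos(t)*f+np.sin(t)*Z; a=np.sin(t)*f-np.cos(t)*Z
    tip=tip0+dy*f; tip[2]=tz; G=tip+.175*ft
    return G+d*a, quat(np.c_[ex,a,np.cross(ex,a)])
# (tip travel, tip height, tilt)
W=[(0,.138,0),(0,.138,10),(0,.138,20),(.03,.138,23),(.06,.138,27),(.075,.138,35),(.085,.138,42),(.11,.138,48),(.13,.138,57),(.145,.145,65),(.145,.20,68),(.145,.25,68)]
E
python3 - <<'E'
from plan import *
r2=pickle.load(open("rec2.pkl","rb"))[1]
I=cv2.imread("pics/p1.png"); g=cv2.cvtColor(I,cv2.COLOR_BGR2HSV)
for c in (290,370): 
    col=I[330:380,c].astype(int); b=(col[:,0]-col[:,2]); r=330+np.argmax(b<40); print("edge",c,r,onz(r2,(c,r),.194).round(4))
print(G0.round(4),tip0.round(4),(np.array([.523,-.2475])+f[:2]*.1).round(4))
for w in W:
    p,q=pose(*w,.003); j=bot.solve_ik(p,q); print(w,p.round(3),None if j is None else np.round(j,2))
E
```

```text
edge 290 350 [ 0.5151 -0.1441  0.194 ]
edge 370 351 [ 0.5616 -0.1486  0.194 ]
[ 0.5403 -0.087   0.1315] [ 0.5271 -0.2615  0.1315] [ 0.5305 -0.1478]
(0, 0.138, 0) [ 0.54  -0.087  0.135] [-0.29  0.4  -0.34  0.83  0.    1.35]
(0, 0.138, 10) [ 0.54  -0.089  0.165] [-0.39  0.4  -0.27  0.95  0.17  1.25]
(0, 0.138, 20) [ 0.54  -0.096  0.195] [-0.49  0.43 -0.18  1.1   0.32  1.13]
(0.03, 0.138, 23) [ 0.542 -0.07   0.204] [-0.47  0.43 -0.18  1.12  0.37  1.15]
(0.06, 0.138, 27) [ 0.544 -0.045  0.215] [-0.46  0.43 -0.18  1.15  0.43  1.14]
(0.075, 0.138, 35) [ 0.544 -0.042  0.236] [-0.51  0.47 -0.12  1.27  0.55  1.05]
(0.085, 0.138, 42) [ 0.544 -0.045  0.253] [-0.56  0.52 -0.07  1.38  0.63  0.95]
(0.11, 0.138, 48) [ 0.544 -0.033  0.266] [-0.58  0.55 -0.05  1.46  0.71  0.88]
(0.13, 0.138, 57) [ 0.544 -0.034  0.283] [-0.63  0.63  0.01  1.62  0.8   0.73]
(0.145, 0.145, 65) [ 0.544 -0.04   0.302] [-0.66  0.71  0.07  1.79  0.85  0.57]
(0.145, 0.2, 68) [ 0.543 -0.049  0.361] [-0.68  0.71  0.15  1.97  0.87  0.49]
(0.145, 0.25, 68) [ 0.543 -0.049  0.411] [-0.68  0.67  0.22  2.07  0.87  0.49]
```

Run:
```python
from plan import *
q=down(yaw); x,y=G0[:2]
bot.set_gripper(0.38,80)
bot.move_pose([x,y,.22],q)
bot.move_linear([x,y,.150],0.08)
hit=bot.move_linear([x,y,.1295],0.03,until_force=5); p=bot.read_position(); print(hit,p.round(4),bot.read_ft_force().round(2))
if hit: bot.move_linear([x,y,p[2]+.001],0.02)
bot.set_gripper(0.0,80); print("w",bot.read_gripper_width(),bot.read_ft_force().round(2),bot.read_position().round(4))
p=bot.read_position(); d=.1315-p[2]
bot.move_linear([x,y,p[2]+.0065],0.03)
print(d,bot.read_gripper_width(),bot.read_ft_force().round(2),bot.read_moment().round(3),bot.read_clock())
im=bot.camera("wrist"); cv2.imwrite("pics/f0.png",im[:,:,::-1])
```

```text
False [ 0.5404 -0.087   0.1296] [ 0.08 -0.15  0.11]
w 0.10336356041084371 [-1.3   0.22  3.96] [ 0.5406 -0.0871  0.13  ]
0.0014595169854669798 0.10757346201752706 [-0.02  0.61 -0.96] [ 0.04  -0.05  -0.045] 19.025
```

View pics/f0.png

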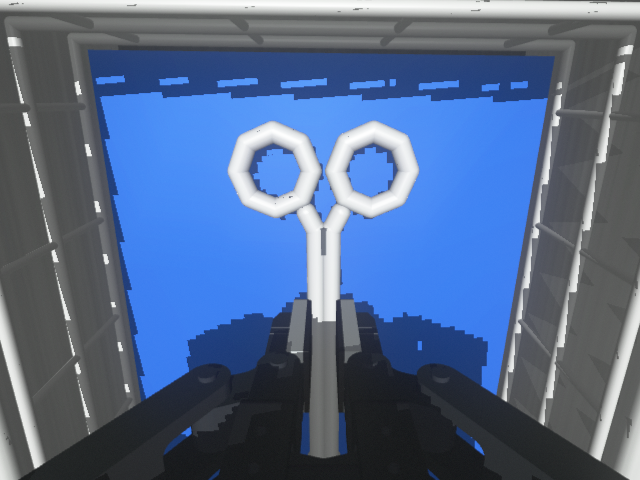

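The forceps are gripped across the shanks, with the rings at (275,170) and (373,170). The force reading (−0.96 N) matches their weight. Now the tilting extraction, with a force guard on each step.

Run:
```python
from plan import *
W=[(0,.138,9),(0,.138,17),(.03,.138,20),(.06,.138,25),(.075,.138,34),(.085,.138,41)]
for w in W:
    p,q=pose(*w,.0015)
    h=bot.move_linear(p,0.06,rotation=q,until_force=8)
    print(w,h,bot.read_gripper_width().round(3),bot.read_ft_force().round(2),bot.read_moment().round(3),round(bot.read_clock(),1))
    if h: break
im=bot.camera("wrist"); im2=bot.camera("scene")[60:300,140:460]
cv2.imwrite("pics/f1.png",np.hstack([cv2.resize(im[:,:,::-1],(400,300)),cv2.resize(im2[:,:,::-1],(400,300))]))
```

```text
Traceback (most recent call last):
AttributeError: 'float' object has no attribute 'round'
```

Run:
```python
from plan import *
W=[(0,.138,17),(.03,.138,20),(.06,.138,25),(.075,.138,34),(.085,.138,41)]
for w in W:
    p,q=pose(*w,.0015)
    h=bot.move_linear(p,0.06,rotation=q,until_force=8)
    print(w,h,round(bot.read_gripper_width(),3),bot.read_ft_force().round(2),bot.read_moment().round(3),round(bot.read_clock(),1))
    if h: break
im=bot.camera("wrist"); im2=bot.camera("scene")[60:300,140:460]
cv2.imwrite("pics/f1.png",np.hstack([cv2.resize(im[:,:,::-1],(400,300)),cv2.resize(im2[:,:,::-1],(400,300))]))
```

```text
(0, 0.138, 17) False 0.11 [ 0.89  0.51 -0.81] [-0.287  0.059 -0.017] 20.2
(0.03, 0.138, 20) False 0.106 [-0.37 -0.32 -0.22] [-0.346  0.067 -0.026] 20.9
(0.06, 0.138, 25) False 0.104 [ 0.55 -0.16 -0.99] [-0.486  0.064  0.01 ] 21.5
(0.075, 0.138, 34) False 0.104 [ 0.14  0.06 -0.31] [-0.592  0.055 -0.001] 22.0
(0.085, 0.138, 41) False 0.103 [-0.42  0.13 -0.66] [-0.733  0.01   0.014] 22.5
```

View pics/f1.png

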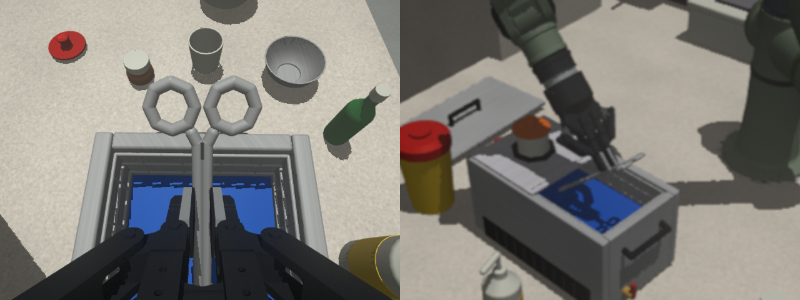

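The wrist view shows the rings at the same pixels as before, (275,168) and (371,168), so nothing has slipped. The lid is still on the beaker. I'll continue the tilt and lift.

Run:
```python
from plan import *
W=[(.11,.140,48),(.13,.142,57),(.148,.150,65),(.148,.235,66)]
for w in W:
    p,q=pose(*w,.0015)
    h=bot.move_linear(p,0.07,rotation=q,until_force=8)
    print(w,h,round(bot.read_gripper_width(),3),bot.read_ft_force().round(2),bot.read_moment().round(3),round(bot.read_clock(),1),bot.read_joint_positions().round(2))
    if h: break
bot.wait(.5)
im=bot.camera("wrist"); im2=bot.camera("scene")[60:300,140:460]; im3=bot.camera("top")[150:330,260:500]
cv2.imwrite("pics/f2.png",np.vstack([np.hstack([cv2.resize(im[:,:,::-1],(400,300)),cv2.resize(im3[:,:,::-1],(400,300))]),cv2.resize(im2[:,:,::-1],(800,600))[50:350] ]))
t=pose(*W[-1],.0015); print("err",(bot.read_position()-t[0]).round(4))
for n in("scene","top"):
    a=P(n); tp=tip0+.148*f; tp[2]=.235; print(n,"tip px",proj(a,tp).round(1),"ring px",proj(a,tp+.25*(np.cos(np.deg2rad(66))*f+np.sin(np.deg2rad(66))*Z)).round(1))
```

```text
(0.11, 0.14, 48) False 0.108 [ 0.04 -0.11 -0.75] [-0.859  0.103 -0.026] 23.0 [-0.58  0.55 -0.04  1.47  0.71  0.88]
(0.13, 0.142, 57) False 0.107 [ 0.25 -0.3  -0.85] [-0.964  0.125  0.019] 23.4 [-0.63  0.63  0.02  1.63  0.79  0.73]
(0.148, 0.15, 65) False 0.101 [ 0.75  0.16 -0.58] [-0.991  0.076 -0.048] 23.9 [-0.66  0.71  0.07  1.8   0.86  0.57]
(0.148, 0.235, 66) False 0.109 [-0.18  0.5  -0.91] [-1.027  0.068  0.012] 25.3 [-0.67  0.66  0.18  2.    0.86  0.54]
err [-0. -0. -0.]
scene tip px [285.7 188.8] ring px [321.3 114. ]
top tip px [362.8 237.7] ring px [324.  220.4]
```

View pics/f2.png

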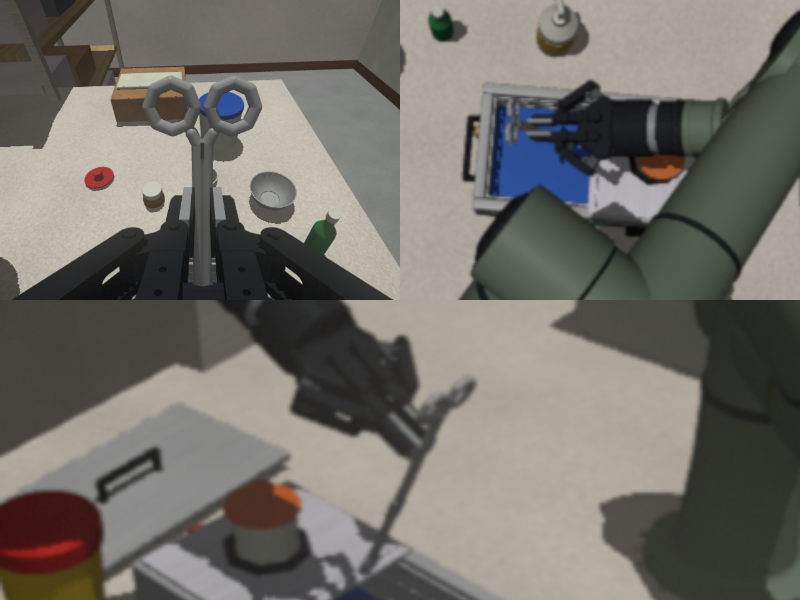

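The scene view shows the jaw tip at about (288,188) and the rings at about (328,112), against predictions of (286,189) and (321,114). So the tip is ≈40 mm above the cover, over the open half, and the lid is still level on the beaker. Handing in.

Run:
```python
from cell import bot
print(abs(bot.read_joint_vel()).max().round(4),bot.read_gripper_width(),bot.read_ft_force().round(2),bot.read_clock()); bot.close_job()
```

```text
0.0014 0.10727952840686464 [-0.22 -0.62 -0.26] 25.9083
the job is handed in; nothing more can be done
```

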